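# Shut the feed and set the diverter to drain

## Robot

A 6-joint arm with a two-finger parallel gripper is mounted at the origin on the work surface. World frame = base frame: x ahead of the robot, y to its left, z up, the work surface at z = 0. Lengths are in m, angles in rad, forces in N, time in s.
With the tool pointing down it reaches from about 0.375 to 0.9 m from the base axis. Payload 3.1 kg.
Tool frame: the origin (TCP) lies on the centre line of the jaws, within the pads' length; the fingertips stand 22 mm ahead of it and the grasp point (between the pads) lies 3 mm ahead of it; z points along the fingers, x is the direction in which the jaws open and shut, and the axes are right-handed (so a half turn about z gives the same grasp; the last joint's range is limited). The gripper opens to 87 mm and grips with 3 to 60 N. Pads are 19 mm wide; open, the fingers measure 117 mm over their backs; the gripper's body (75 mm by 190 mm) begins 51 mm behind the grasp point.
Start: joints at [-1.288, 0.527, 1.433, -0, 1.181, -0.178], TCP at [0.278, -0.559, 0.245] pointing down, gripper open.
Joint ranges: [-3.08, 3.08], [-0.75, 2.2], [0.22, 2.44], [-1.43, 4.57], [0, 2.65], [-2.85, 2.85]. Speed limits (rad/s): [2.79, 2.79, 3.14, 3.14, 3.14, 3.14].

## Interface

Orientations are given as a unit quaternion [x, y, z, w].
In Python, from rig import robot, camera, order gives the robot as it stands.
- The arm moves only by the shell command python3 -m pendant 'ROWS' [OPENING] [FORCE]. ROWS is JSON, a list of rows, each a list of 2 entries, a list of its own where there are three numbers: the shift along the tool's x, y, z in mm, then the turn about the tool's z in degrees. A call has 1 to 8 rows; each row shifts and turns the commanded pose from where the row before left it, along the tool's axes as they then stand; what a row does not reach is not made up. A row lasts 1/8 s, in which the tool goes at most 62.5 mm and 10.7 degrees, less where a joint would pass 70% of its speed; a pose out of reach is approached as far as the arm can. A call with a gripper value outside its range is refused whole. OPENING is the finger opening in mm, from 0 to 87, set as the call begins (- or left out, the last holds). The fingers move at their own pace and stop on an object; FORCE is the grip in N (left out, the last holds). Time passes only in rows, so rows that do not move let the fingers close. It gives the time, the measured TCP pose, the force and the opening at its end, in the units of the state.
- robot.get_obs(): the state, without advancing time (a new reading comes with each control period).
- camera(name): name is "side" or "top" or "wrist"; returns a dict with "pixels" (384x512x3 uint8, blue, green, red), "mtx" (3x3 intrinsics, pixels), "R" (3x3) and "t" (3): a world point X has camera coordinates R X + t. Camera axes: x right, y down, z forward; pixel columns grow to the right and rows downward; lengths in m; the calibration is good to about 2 mm. A picture is of the moment at which its call begins. There is no depth.
- order.hand_in(): hands the job in, once; it reports no verdict.
The state is a dict: "time": time; "q": joint angles; "joint_velocities": joint speeds; "joint_torque": joint torques, N m; "position": TCP position; "tool_rot": TCP orientation; "ft_force": force on the tool from outside, world axes, zero at the start; "moment": the same for the moment, N m; "grip_width": finger opening in m.
Only numpy, scipy, OpenCV 4.12 (cv2) and the standard library are available. Lean on these libraries where they do the work, as an engineer would, in place of code of your own. Each camera call takes 0.05 s, during which the arm holds its last target. There are 200 camera calls.

## Task

Make this copper pipe rig ready to drain: first push the red feed lever round until it is fully shut, square across its pipe, and only then push the black diverter pointer round until it points at the yellow drain cap. Push the levers gently with a closed fingertip, without gripping them, and leave the flux bottle, the copper coupling and the spirit level where they are.

Things in the scene. Friction and masses are not known exactly. Their poses are not given: they have to be found in the camera images.
- rig: The pipe rig, fixed: a wooden board 320 mm (its x) by 520 mm (its y), 18 mm thick, origin under its centre. A copper pipe runs along its y axis from the inlet (y = -255 mm) via the feed valve (x = 0, y = -120 mm) to the diverter (x = 0, y = +80 mm), whose 3 outlets run towards rig +x, +y and -x and turn up 130 mm from its axis. Pipes, valves and caps stay below 84 mm above the table
- feed (a joint): Red feed lever: 0 = open (along the pipe, pointing to rig -y), 1.571 = fully shut, at a hard stop (square across the pipe, pointing to rig -x, towards the robot). Grows clockwise seen from above. Friction: some 3 N at 75 mm from the axis turns it slowly (more if fast); it stays where it is left
- feed_lever (a point): Centre of the red lever's hub, on its upright turning axis, 97 mm above the table. Its x axis points along the lever (turns with it), z up. One-armed: a level red bar 16 mm wide, 18 mm tall (88 to 106 mm above the table) from the hub to a round end of 20 mm diameter that reaches 95 mm from the axis
- diverter (a joint): Black diverter pointer: 0 = pointing to rig +y (away from the feed), +1.571 = to rig -x, -1.571 = to rig +x; grows counter-clockwise seen from above, stops at +-1.95. Outlets lie at 0 and +-1.571. No click positions: friction as for the feed lever; it stays where it is left
- diverter_pointer (a point): Centre of the pointer's hub, on its upright turning axis, 97 mm above the table. Its x axis is the direction in which it points (turns with it), z up. One-armed: a level black bar with a white line on top, 16 mm wide, 18 mm tall (88 to 106 mm above the table), with a white wedge tip 95 mm from the axis; it passes above and inside the caps
- cap_yellow: The drain: the target of the pointer. Round yellow plastic end cap on one of the rig's three upturned outlets, 34 mm diameter, 22 mm tall, axis upright; its origin is the centre of its underside, 54 mm above the table (top at 76 mm). Fixed. Which cap sits on which outlet differs from run to run
- cap_green: Not the target. Round green plastic end cap on one of the rig's three upturned outlets, 34 mm diameter, 22 mm tall, axis upright; its origin is the centre of its underside, 54 mm above the table (top at 76 mm). Fixed. Which cap sits on which outlet differs from run to run
- cap_blue: Not the target. Round blue plastic end cap on one of the rig's three upturned outlets, 34 mm diameter, 22 mm tall, axis upright; its origin is the centre of its underside, 54 mm above the table (top at 76 mm). Fixed. Which cap sits on which outlet differs from run to run
- flux: Bystander: loose white bottle with a red cap, 38 mm diameter, 88 mm tall, standing on the rig's board beyond the feed valve (top 106 mm above the table); origin at the centre of its underside
- coupling: Bystander: loose copper pipe coupling, a tube 29 mm diameter, 36 mm tall, standing on the board on the robot's side; origin at the centre of its underside
- level: Bystander: loose yellow spirit level 360 mm long (its y), 26 mm thick, 55 mm tall, standing on edge on the table beyond the board; origin at the centre of its underside

How it is judged:
On the way, in this order (a step that is already met when the one before it is completed fails the run):
1. the red feed lever is fully shut (value of joint feed above 1.45 rad), for 0.2 s.
2. with the feed shut, the diverter points at the yellow cap (value of joint feed above 1.45 rad and x of cap_yellow in the frame of diverter_pointer above 0.1 m and y of cap_yellow in the frame of diverter_pointer between -0.017 and 0.017 m), for 0.2 s.
At the end, for the whole second after the job is handed in: The feed lever is within 0.12 rad (7 degrees) of its shut stop, and the diverter pointer is at rest with the line along it passing over the yellow cap (within 17 mm of the cap's centre, about 7 degrees) (all of step 2 and velocity of joint diverter between -0.05 and 0.05 rad/s); the robot touches nothing.
It fails at once if the diverter points at the yellow cap while the feed is not yet shut ((x of cap_yellow in the frame of diverter_pointer above 0.1 m and y of cap_yellow in the frame of diverter_pointer between -0.017 and 0.017 m) and value of joint feed below 1.3 rad).
It fails at once if the flux is moved or lifted (more than 15 mm) (distance of flux from where it was at the start of the episode above 0.015 m).
It fails at once if the coupling is moved or lifted (more than 15 mm) (distance of coupling from where it was at the start of the episode above 0.015 m).
It fails at once if the level is moved or lifted (more than 15 mm) (distance of level from where it was at the start of the episode above 0.015 m).
It fails at once if the levers or rig are gripped or forced (over 35 N from the fingers) (contact force between the fingers and rig above 35 N).
It also fails if it takes over 70 s, if anything falls off the work surface, if the arm or the gripper's body presses on something with over 40 N, if the wrist force passes 120 N, or if a joint passes its speed limit or range.

## Working session

There is one attempt and no reset: what is moved stays moved. The work goes in short steps, Python scripts to look and compute and a shell command to move; the robot and the scene stay as the last step left them, time stands still between calls to the robot, and variables do not carry over. Pictures are saved under pics/ and viewed, about 8 in all and at most 12, crops included, and the job is handed in when it is done.

```bash
mkdir -p pics; ls
cat > h.py <<'E'
import numpy as np, cv2
from rig import robot, camera, order
def snap(n,f):
    c=camera(n); cv2.imwrite('pics/'+f,c['pixels']); np.savez('pics/'+f+'.npz',**{k:np.array(c[k]) for k in('mtx','R','t')}); return c
def back(f,uv,z):
    c=np.load('pics/'+f+'.npz'); R,t=c['R'],c['t'].ravel()
    o=-R.T@t; d=R.T@np.linalg.solve(c['mtx'],[uv[0],uv[1],1]); return o+d*(z-o[2])/d[2]
def proj(f,X):
    c=np.load('pics/'+f+'.npz'); p=c['mtx']@(c['R']@np.array(X)+c['t'].ravel()); return p[:2]/p[2]
E
python3 - <<'E'
from h import *
a=snap('top','top1.png')['pixels']
print(robot.get_obs())
E
```

```text
pics
{'time': 0.05, 'q': array([-1.28747002e+00,  5.28427788e-01,  1.43385921e+00, -1.81631159e-05,
        1.18141257e+00, -1.78506431e-01]), 'joint_velocities': array([ 0.00083114,  0.00018052, -0.00307595, -0.00039938, -0.00095036,
       -0.00057725]), 'joint_torque': array([ 2.77130193e-04, -4.41371906e+01, -1.77340937e+01,  6.35861233e-02,
        5.33714052e-02, -5.23098731e-05]), 'position': array([ 0.27832213, -0.55886225,  0.24360888]), 'tool_rot': array([ 8.50174739e-01, -5.26499576e-01, -7.88525842e-04, -6.98620128e-04]), 'ft_force': array([ 0.47097127, -0.1365428 , -0.30358733]), 'moment': array([-1.20748185e-02,  1.98557554e-05,  1.26863459e-02]), 'grip_width': 0.08692675924909225}
```

View pics/top1.png

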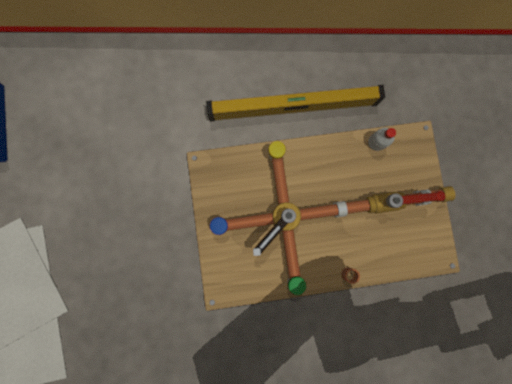

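The top picture shows the yellow cap at (277,149), green at (297,286) and blue at (219,226). The diverter hub is at (288,216) with its pointer tip at (256,252). The feed hub is at (396,201) with its lever end near (443,196). The flux cap is at (391,132) and the coupling at (349,275).

Run:
```python
from h import *
f='top1.png'
for n,uv,z in [('yel',(277,149),.076),('grn',(297,286),.076),('blu',(219,226),.076),('dhub',(288,216),.106),('dtip',(256,252),.106),('fhub',(396,201),.106),('fend',(443,196),.106),('fluxcap',(391,132),.106),('coup',(349,275),.054),('lev',(383,92),.055)]:
    print(n,back(f,uv,z).round(4))
c=[(194,157),(425,128),(452,265),(211,302)]
for u in c: print(back(f,u,.018).round(3))
from scipy.spatial.transform import Rotation as Ro
print(Ro.from_quat(robot.get_obs()['tool_rot']).as_matrix().round(3))
im=cv2.imread('pics/'+f); cv2.imwrite('pics/top1c.png',cv2.resize(im[115:315,180:470],None,fx=2.7,fy=2.7,interpolation=cv2.INTER_CUBIC))
```

```text
yel [0.6747 0.0114 0.076 ]
grn [ 0.4171 -0.0203  0.076 ]
blu [0.5295 0.1228 0.076 ]
dhub [ 0.5452 -0.0034  0.106 ]
dtip [0.4821 0.0554 0.106 ]
fhub [ 0.5697 -0.2034  0.106 ]
fend [ 0.5778 -0.2922  0.106 ]
fluxcap [ 0.6994 -0.2012  0.106 ]
coup [ 0.4324 -0.1238  0.054 ]
lev [ 0.7951 -0.2088  0.055 ]
[0.671 0.177 0.018]
[ 0.729 -0.308  0.018]
[ 0.444 -0.346  0.018]
[0.382 0.143 0.018]
[[ 0.446 -0.895 -0.001]
 [-0.895 -0.446  0.002]
 [-0.002 -0.    -1.   ]]
```

View pics/top1c.png

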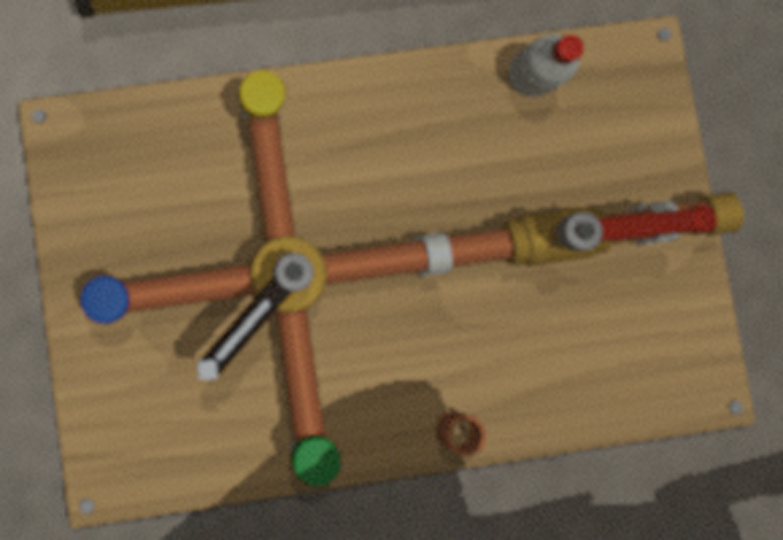

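```bash
python3 -m pendant '[[[-13,-54,0],0],[[-13,-54,0],0],[[-13,-54,0],0],[[-13,-54,0],0],[[-13,-54,0],0],[[-13,-54,0],0],[[-13,-54,0],0],[[-13,-54,0],0]]' 0 40 && python3 -m pendant '[[[0,0,0],-10],[[0,0,0],-10],[[0,0,0],-10],[[0,0,0],-10],[[0,0,0],-10],[[0,0,0],-10],[[0,0,0],-10],[[0,0,0],0]]'
cat >> h.py <<'E'
from scipy.spatial.transform import Rotation as Ro
D=np.array([.5455,-.004]); ry=np.array([-.121,.9926]); rx=np.array([.9926,.121]); F=D-.2*ry
def where(hub):
    "tool position about a hub: radius, rig-frame offset, tool yaw relative to rig"
    o=robot.get_obs(); R=Ro.from_quat(o['tool_rot']).as_matrix(); p=o['position']; d=p[:2]-hub
    print('p',p.round(4),'rig off mm',(1e3*rx@d).round(1),(1e3*ry@d).round(1),'r',(1e3*np.hypot(*d)).round(1),
      'tool-x yaw in rig deg',round(np.degrees(np.arctan2(ry@R[:2,0],rx@R[:2,0])),1),'hub in tool mm',(1e3*(R[:2,:2].T@-d)).round(1),
      'F',o['ft_force'].round(1),'w',round(o['grip_width'],4),'q5',round(o['q'][5],2),'t',o['time'])
E
python3 - <<'E'
from h import *
where(F)
snap('wrist','w1.png')
snap('side','s1.png')
E
```

```text
time: 1.05
position: [0.6198, -0.2724, 0.2438]
tool_rot: [0.85, -0.527, -0.001, 0.0]
ft_force: [-0.1, -0.7, -0.2]
grip_width: 0.0149
time: 2.05
position: [0.6185, -0.2737, 0.2438]
tool_rot: [0.998, 0.055, -0.001, -0.0]
ft_force: [0.0, 0.3, -0.0]
grip_width: 0.0006
p [ 0.6185 -0.2737  0.2438] rig off mm 39.9 -76.5 r 86.3 tool-x yaw in rig deg -0.6 hub in tool mm [-40.7 -76.1] F [ 0.   0.3 -0. ] w 0.0006 q5 -0.69 t 2.05
```

View pics/w1.png

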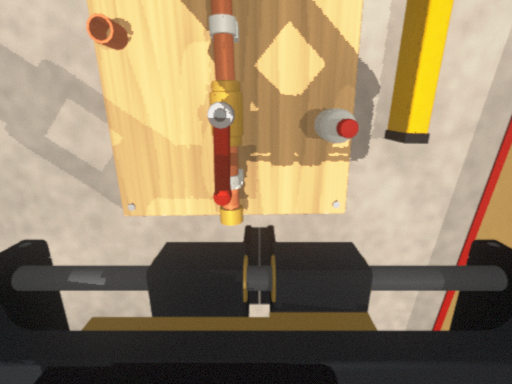

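The wrist picture shows the red hub at (221,115), the lever end at (222,197) and the flux at (345,127). The closed fingers are clear of all of them, and I'll check the hub position from this picture.

```bash
python3 - <<'E'
from h import *
print(F,back('w1.png',(221,115),.106),back('w1.png',(222,197),.106),back('w1.png',(347,127),.106))
p=robot.get_obs()['position']; print(proj('w1.png',[p[0],p[1],p[2]-.022]))
E
python3 -m pendant '[[[0,0,25],0],[[0,0,25],0],[[0,0,25],0],[[0,0,25],0],[[0,0,20],0],[[0,0,6],0],[[0,0,0],0],[[0,0,0],0]]'
python3 - <<'E'
from h import *
where(F); snap('side','s2.png')
E
```

```text
[ 0.5697  -0.20252] [ 0.57292103 -0.20122242  0.106     ] [ 0.57980028 -0.28527971  0.106     ] [ 0.69773715 -0.1988758   0.106     ]
[259.15416076 240.89205653]
time: 3.15
position: [0.6196, -0.2743, 0.1197]
tool_rot: [0.998, 0.056, 0.001, 0.001]
ft_force: [0.6, -1.0, 0.2]
grip_width: 0.0008
p [ 0.6196 -0.2743  0.1197] rig off mm 40.9 -77.3 r 87.5 tool-x yaw in rig deg -0.5 hub in tool mm [-41.5 -77. ] F [ 0.6 -1.   0.2] w 0.0008 q5 -0.69 t 3.15
```

View pics/s2.png

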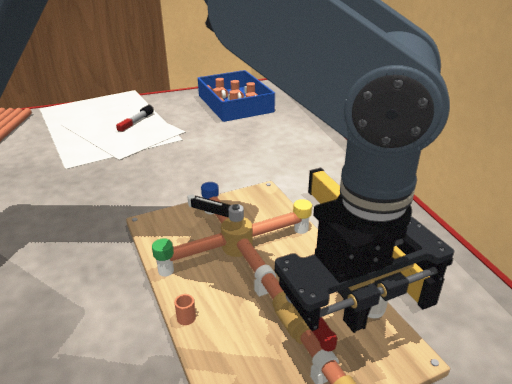

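The side picture shows the fingertip beside the lever on its far side, with nothing else near it. I'll drop 3 mm and approach until it touches.

```bash
python3 -m pendant '[[[-4,0,3],0],[[-4,0,0],0],[[-4,0,0],0],[[-3,0,0],0],[[-3,0,0],0],[[-2,0,0],0],[[0,0,0],0]]'
python3 - <<'E'
from h import *
where(F)
E
```

```text
time: 4.08
position: [0.5989, -0.2762, 0.1156]
tool_rot: [0.998, 0.056, -0.0, -0.0]
ft_force: [-0.4, -0.1, 0.1]
grip_width: 0.0006
p [ 0.5989 -0.2762  0.1156] rig off mm 20.1 -76.6 r 79.2 tool-x yaw in rig deg -0.5 hub in tool mm [-20.8 -76.5] F [-0.4 -0.1  0.1] w 0.0006 q5 -0.71 t 4.075
```

```bash
python3 -m pendant '[[[-5.4,1.3,0],4],[[-5.4,1.3,0],4],[[-5.4,1.3,0],4],[[-5.4,1.3,0],4]]'; python3 -c "
from h import *
where(F)"; python3 -m pendant '[[[-5.4,1.3,0],4],[[-5.4,1.3,0],4],[[-5.4,1.3,0],4],[[-5.4,1.3,0],4],[[-5.4,1.3,0],4],[[-5.4,1.3,0],4],[[-5.4,1.3,0],4],[[-5.4,1.3,0],4]]'; python3 -c "
from h import *
where(F)"
```

```text
time: 4.58
position: [0.579, -0.2812, 0.1158]
tool_rot: [0.996, -0.084, 0.002, -0.0]
ft_force: [2.5, 0.9, -0.6]
grip_width: 0.0003
p [ 0.579  -0.2812  0.1158] rig off mm -0.3 -79.2 r 79.2 tool-x yaw in rig deg -16.6 hub in tool mm [-22.4 -76. ] F [ 2.5  0.9 -0.6] w 0.0003 q5 -0.46 t 4.575
time: 5.58
position: [0.5364, -0.2748, 0.1161]
tool_rot: [0.935, -0.356, 0.003, 0.0]
ft_force: [3.3, -0.6, -0.6]
grip_width: 0.0006
p [ 0.5364 -0.2748  0.1161] rig off mm -41.8 -67.7 r 79.6 tool-x yaw in rig deg -48.6 hub in tool mm [-23.2 -76.1] F [ 3.3 -0.6 -0.6] w 0.0006 q5 0.07 t 5.575
```

```bash
python3 -m pendant '[[[-5.4,1.4,0],4],[[-5.4,1.4,0],4],[[-5.4,1.4,0],4],[[-5.4,1.4,0],4],[[-5.4,1.4,0],4],[[-5.4,1.4,0],4],[[-5.4,1.4,0],4],[[0,0,0],0]]'; python3 -c "
from h import *
where(F)
snap('wrist','w2.png')"; python3 -m pendant '[[[-2.7,0.7,0],2],[[-2.7,0.7,0],2],[[-2.7,0.7,0],2]]';python3 -c "
from h import *
where(F)
snap('wrist','w3.png')"
```

```text
time: 6.58
position: [0.5056, -0.2504, 0.1161]
tool_rot: [0.822, -0.57, 0.002, 0.0]
ft_force: [1.3, -0.8, 0.7]
grip_width: 0.0003
p [ 0.5056 -0.2504  0.1161] rig off mm -69.5 -39.8 r 80.0 tool-x yaw in rig deg -76.4 hub in tool mm [-22.4 -76.9] F [ 1.3 -0.8  0.7] w 0.0003 q5 0.55 t 6.575
time: 7.0
position: [0.4998, -0.2426, 0.1157]
tool_rot: [0.79, -0.613, 0.0, 0.0]
ft_force: [1.7, -2.8, 0.9]
grip_width: 0.0007
p [ 0.4998 -0.2426  0.1157] rig off mm -74.2 -31.4 r 80.6 tool-x yaw in rig deg -82.6 hub in tool mm [-21.6 -77.7] F [ 1.7 -2.8  0.9] w 0.0007 q5 0.67 t 7.0
```

View pics/w3.png

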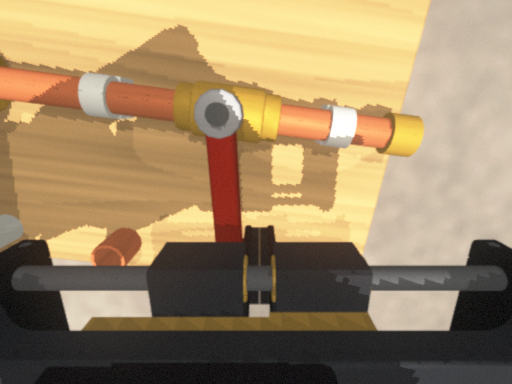

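The wrist picture shows the lever bar from the hub (218,113) down to (228,240), nearly square to the pipe. I'll keep pushing in small steps until the force shows the stop.

```bash
python3 -m pendant '[[[-2.7,0.7,0],2],[[-2.7,0.7,0],2],[[-2.7,0.7,0],2]]';python3 -m pendant '[[[-1.5,0.4,0],1]]';python3 -m pendant '[[[-1.5,0.4,0],1]]'; python3 -c "
from h import *
where(F)"
```

```text
time: 7.42
position: [0.4958, -0.2349, 0.1156]
tool_rot: [0.757, -0.654, -0.0, 0.0]
ft_force: [1.8, -2.6, 0.9]
grip_width: 0.0003
time: 7.55
position: [0.4951, -0.2334, 0.1155]
tool_rot: [0.751, -0.66, -0.0, 0.0]
ft_force: [1.7, -3.0, 1.6]
grip_width: 0.0005
time: 7.68
position: [0.4946, -0.2321, 0.1156]
tool_rot: [0.745, -0.667, -0.0, 0.0]
ft_force: [1.5, -2.4, 0.8]
grip_width: 0.0005
p [ 0.4946 -0.2321  0.1156] rig off mm -78.1 -20.3 r 80.7 tool-x yaw in rig deg -90.6 hub in tool mm [-21.1 -77.9] F [ 1.5 -2.4  0.8] w 0.0005 q5 0.82 t 7.675
```

```bash
for i in 1 2 3; do python3 -m pendant '[[[-1.5,0.2,0],0],[[0,0,0],0]]' | grep -E 'posi|force'; done; python3 -c "
from h import *
where(F)"
```

```text
position: [0.4942, -0.2305, 0.1155]
ft_force: [1.2, -1.7, 1.5]
position: [0.4942, -0.2303, 0.1156]
ft_force: [-0.1, -5.9, 0.2]
position: [0.4942, -0.2301, 0.1157]
ft_force: [0.5, -8.1, -1.0]
p [ 0.4942 -0.2301  0.1157] rig off mm -78.2 -18.3 r 80.3 tool-x yaw in rig deg -90.4 hub in tool mm [-18.8 -78.1] F [ 0.5 -8.1 -1. ] w 0.0008 q5 0.82 t 8.425
```

The lever has reached its stop: the tool no longer moves and the force is rising, at 8 N. I'll back off, lift and travel to the diverter.

```bash
python3 -m pendant '[[[4,0,0],0],[[10,0,0],0],[[0,0,-25],0],[[0,0,-25],0],[[0,0,0],0]]' && python3 -m pendant '[[[-30,0,0],0],[[-45,0,0],0],[[-45,0,0],0],[[-45,0,0],0],[[-45,0,0],0],[[-40,0,0],0],[[-18,0,0],0],[[0,0,0],-10]]' >/dev/null&& python3 -m pendant '[[[0,0,0],-10],[[0,0,0],-10],[[0,0,0],-10],[[0,0,0],-10],[[0,0,0],-10],[[0,0,0],-10],[[0,0,0],-10],[[0,0,0],-10]]' >/dev/null;  python3 -m pendant '[[[0,0,0],-10],[[0,0,0],-10],[[0,0,0],-10],[[0,0,0],-10],[[0,0,0],0]]' >/dev/null; python3 -c "
from h import *
where(D)
snap('wrist','w4.png');snap('top','t4.png')"
```

```text
time: 9.05
position: [0.4957, -0.2421, 0.1668]
tool_rot: [0.746, -0.666, 0.001, -0.0]
ft_force: [-0.1, 1.3, -0.0]
grip_width: 0.0005
p [0.4641 0.0248 0.1646] rig off mm -77.4 38.4 r 86.4 tool-x yaw in rig deg 39.4 hub in tool mm [35.4 78.8] F [-0.6 -0.2 -0.2] w 0.001 q5 -1.0 t 11.675
```

View pics/w4.png

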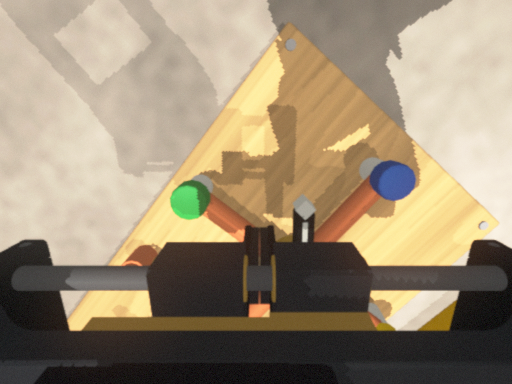

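View pics/t4.png

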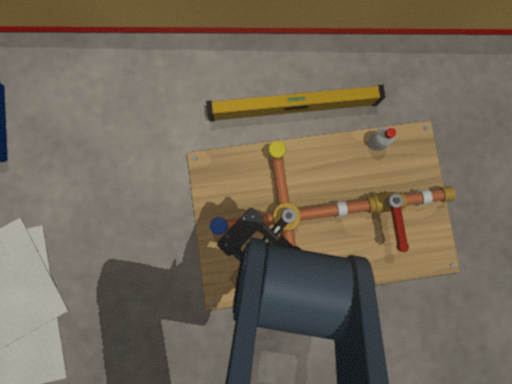

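The wrist picture shows the pointer tip at (304,207), ahead of the closed fingers at (259,240), so the fingers are clear and on the correct side. The top picture shows the red lever from (396,201) to (403,249), square across its pipe. I'll descend and push.

```bash
python3 -m pendant '[[[0,0,20],0],[[0,0,20],0],[[0,0,9],0],[[0,0,0],0],[[4,0,0],0],[[4,0,0],0],[[3,0,0],0],[[0,0,0],0]]'; python3 -c "
from h import *
where(D)"; for i in 1 2 3 ; do python3 -m pendant '[[[2,0,0],0],[[0,0,0],0]]' | grep -E 'posi|force'; done;  python3 -c "
from h import *
where(D)"
```

```text
time: 12.78
position: [0.473, 0.0327, 0.1168]
tool_rot: [0.919, 0.395, 0.0, 0.0]
ft_force: [-0.4, -0.0, -0.1]
grip_width: 0.0003
p [0.473  0.0327 0.1168] rig off mm -67.5 45.2 r 81.3 tool-x yaw in rig deg 39.5 hub in tool mm [23.3 77.9] F [-0.4 -0.  -0.1] w 0.0003 q5 -0.98 t 12.775
position: [0.4741, 0.034, 0.1166]
ft_force: [0.3, -0.3, 0.6]
position: [0.4755, 0.0355, 0.1165]
ft_force: [-0.1, -1.4, 0.7]
position: [0.4769, 0.0369, 0.1166]
ft_force: [-0.2, 0.4, -0.5]
p [0.4769 0.0369 0.1166] rig off mm -63.1 48.9 r 79.9 tool-x yaw in rig deg 39.5 hub in tool mm [17.6 77.9] F [-0.2  0.4 -0.5] w 0.0006 q5 -0.97 t 13.525
```

```bash
P='import h;h.where(h.D)'; python3 -m pendant '[[[5.5,-1,0],4],[[5.5,-1,0],4],[[5.5,-1,0],4],[[5.5,-1,0],4],[[5.5,-1,0],4],[[5.5,-1,0],4],[[5.5,-1,0],4],[[5.5,-1,0],4]]'>/dev/null; python3 -c "$P";  python3 -m pendant '[[[5.5,-1,0],4],[[5.5,-1,0],4],[[5.5,-1,0],4],[[5.5,-1,0],4],[[5.5,-1,0],4],[[5.5,-1,0],4],[[5.5,-1,0],4],[[5.5,-1,0],4]]' >/dev/null; python3 -c "$P"
```

```text
p [0.5068 0.0672 0.1162] rig off mm -29.8 75.4 r 81.0 tool-x yaw in rig deg 7.4 hub in tool mm [19.9 78.6] F [-4.1 -0.2  1.7] w 0.0003 q5 -0.34 t 14.525
p [0.5501 0.0763 0.1158] rig off mm 14.3 79.2 r 80.4 tool-x yaw in rig deg -24.6 hub in tool mm [20.  77.9] F [-2.   3.3  0.2] w 0.0001 q5 0.24 t 15.525
```

```bash
P='import h;h.where(h.D)'; python3 -m pendant '[[[5.5,-1.2,0],4],[[5.5,-1.2,0],4],[[5.5,-1.2,0],4],[[5.5,-1.2,0],4],[[5.5,-1.2,0],4],[[5.5,-1.2,0],4],[[5.5,-1.2,0],4],[[5.5,-1.2,0],4]]'>/dev/null; python3 -c "$P";  python3 -m pendant '[[[5.5,-1.2,0],4],[[5.5,-1.2,0],4],[[5.5,-1.2,0],4],[[5.5,-1.2,0],4],[[5.5,-1.2,0],4],[[4.2,-0.9,0],3],[[0,0,0],0]]' >/dev/null; python3 -c "$P
h.snap('wrist','w5.png');h.snap('top','t5.png')"
```

```text
p [0.593  0.0616 0.1159] rig off mm 55.0 59.4 r 81.0 tool-x yaw in rig deg -56.6 hub in tool mm [19.3 78.6] F [-1.2  3.6 -0.6] w 0.0007 q5 0.78 t 16.525
p [0.6154 0.0373 0.1159] rig off mm 74.4 32.6 r 81.2 tool-x yaw in rig deg -79.5 hub in tool mm [18.4 79.1] F [-0.8  0.4 -1.5] w 0.0005 q5 1.14 t 17.4
```

View pics/w5.png

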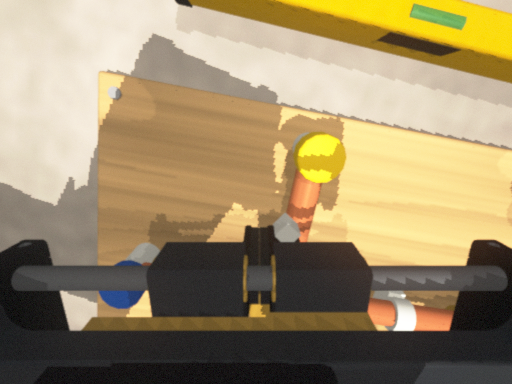

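The pointer tip at (286,225) is about 10° short of the yellow cap at (320,158). I'll finish in slow steps.

```bash
python3 -m pendant '[[[2.8,-0.6,0],2],[[2.8,-0.6,0],2],[[2.8,-0.6,0],2],[[2.8,-0.6,0],2],[[2.2,-0.5,0],2],[[0,0,0],0],[[0,0,0],0]]' >/dev/null; python3 -c "
from h import *
where(D)
c=snap('wrist','w6.png')"; python3 -m pendant '[[[-4,0,0],0],[[-14,0,0],0],[[0,0,-30],0],[[0,0,-40],0],[[0,0,-40],0],[[-40,40,0],0],[[-50,50,0],0],[[0,0,0],0]]'; python3 -c "
from h import *
where(D)
c=snap('top','t6.png')['pixels'];snap('wrist','w7.png');cv2.imwrite('pics/t6c.png',cv2.resize(c[115:315,180:470],None,fx=2.7,fy=2.7,interpolation=cv2.INTER_CUBIC))"
```

```text
p [0.6233 0.0242 0.1169] rig off mm 80.7 18.6 r 82.8 tool-x yaw in rig deg -89.5 hub in tool mm [17.8 80.9] F [-0.9  1.1  0. ] w 0.0008 q5 1.3 t 18.375
time: 19.42
position: [0.5206, 0.1181, 0.2265]
tool_rot: [0.753, -0.658, -0.002, 0.001]
ft_force: [1.2, 0.2, 0.3]
grip_width: 0.0006
p [0.5206 0.1181 0.2265] rig off mm -9.9 124.2 r 124.6 tool-x yaw in rig deg -89.2 hub in tool mm [124.3  -8.2] F [1.2 0.2 0.3] w 0.0006 q5 1.45 t 19.425
```

View pics/t6c.png

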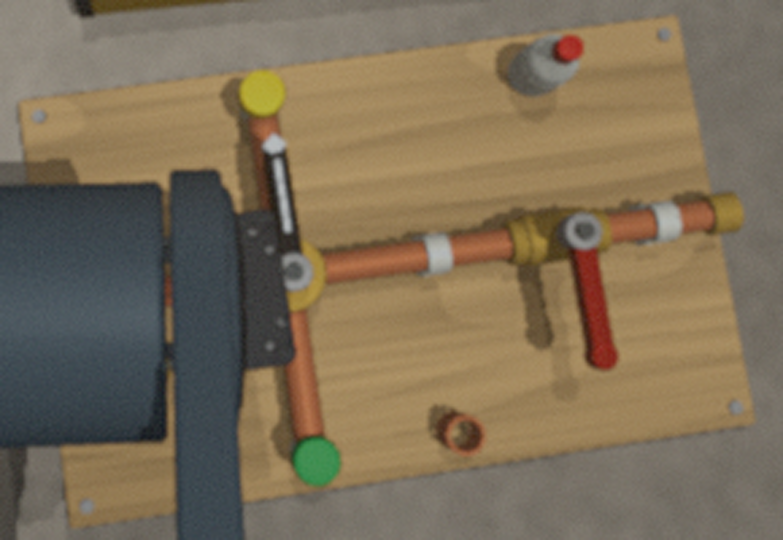

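View pics/w7.png

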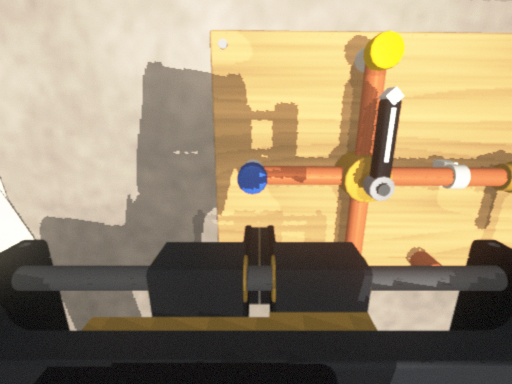

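The top crop shows the hub at (294,271), the tip at (273,144) and the yellow cap at (262,93), with the red lever from (583,231) to (602,355). The wrist picture shows the hub at (381,188), the tip at (395,95) and the cap at (387,49). I'll work out the angular error from both.

Run:
```python
from h import *
a=lambda u,v:np.degrees(np.arctan2(v[1]-u[1],v[0]-u[0]))
k=lambda x,y:(x/2.7+180,y/2.7+115)
for f,h,t,c in (('t6.png',k(294,271),k(273,144),k(262,93)),('w7.png',(381,188),(395,95),(387,49))):
    H=back(f,h,.108);T=back(f,t,.106);C=back(f,c,.076)
    print(f,H.round(4),T.round(4),C.round(4),'pointer',a(H,T).round(1),'to cap',a(H,C).round(1))
H=back('t6.png',k(583,231),.108);E=back('t6.png',k(602,355),.106); print('feed deg',a(H,E)-180-7)
print(np.degrees(np.arctan2(rx[1],rx[0])))
```

```text
t6.png [ 0.5463 -0.0049  0.108 ] [0.6325 0.0071 0.106 ] [0.6738 0.0113 0.076 ] pointer 7.9 to cap 7.2
w7.png [ 0.5477 -0.0012  0.108 ] [0.6337 0.0084 0.106 ] [0.6761 0.0139 0.076 ] pointer 6.4 to cap 6.7
feed deg -360.8376702206069
6.950182961643016
```

Run:
```python
from h import *
a=cv2.imread('pics/top1.png').astype(int);b=cv2.imread('pics/t6.png').astype(int)
for n,(x0,x1,y0,y1) in dict(level=(200,390,82,122),flux=(365,400,122,155),coupling=(338,362,264,288)).items(): print(n,np.abs(a-b)[y0:y1,x0:x1].mean().round(1))
print(np.abs(robot.get_obs()['joint_velocities']).max()); order.hand_in()
```

```text
level 13.9
flux 14.3
coupling 26.7
0.044704158778059735
the job is handed in; nothing more can be done
```

I shut the red feed lever first, then turned the black diverter pointer to the yellow drain cap, and handed the job in at about 19.5 s. I pushed both levers with the closed fingertips, and the highest force I read was about 8 N, when the feed lever met its stop.

- **Feed lever:** the last top picture puts it within about 1° of square.
- **Diverter pointer:** it points within 1° of the yellow cap. The top picture gives 7.9° for the pointer against 7.2° for the cap, and the wrist picture gives 6.4° against 6.7°.
- **Robot:** it was retracted with the TCP 227 mm above the table, touching nothing and nearly still (0.04 rad/s at most).
- **Bystanders:** the flux bottle and coupling sit at the same pixels in the first and last top crops. The level was out of reach of the fingers; in that crop only its edge shows, also unchanged.
- **Check that settled nothing:** a before-and-after pixel difference over the bystanders was not close to zero: level 14, flux 14 and coupling 27 grey levels. I put this down to image noise and the arm's moving shadow, but I had no reference patch to confirm it.

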